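# Steady the rocking book display stand

## Robot

A 6-joint arm with a two-finger parallel gripper is mounted at the origin on the work surface. World frame = base frame: x ahead of the robot, y to its left, z up, the work surface at z = 0. Lengths are in mm, angles in degrees, forces in N, time in s.
With the tool pointing down it reaches from about 250 to 775 mm from the base axis. Payload 8.9 kg.
Tool frame: the origin (TCP) lies midway between the tips of the shut fingers; the grasp point (between the pads) lies 19 mm behind it; z points along the fingers, y is the direction in which the jaws open and shut (so a half turn about z gives the same grasp; the last joint's range is limited). The gripper opens to 85 mm and grips with 20 to 120 N. Pads are 22 mm wide; open, the fingers measure 114 mm over their backs; the gripper's body (76 mm by 85 mm) begins 54 mm behind the grasp point. The pads swing forward as they close: fully open they stand 13 mm farther back than shut.
Start: joints at [66.159, 16.656, -8.789, 64.555, 0, 82.019], TCP at [143.465, 505.016, 231.305] pointing down, gripper open.
Joint ranges: [-144.48, 144.48], [-52.06, 99.96], [-74.48, 78.29], [-112.23, 115.85], [-86.99, 84.42], [-180, 180]. Speed limits (degrees/s): [127.2, 127.2, 159.86, 180, 180, 180].

## Interface

Orientations are given as a 3x3 rotation matrix whose columns are the frame's x, y, z axes.
In Python, from station import * gives the robot as it stands.
- The arm moves only by the tool drive_tool, never from a script. Its argument "deltas" is a list of rows, each an object of numbers: "wx", "wy", "wz": the turn, a rotation vector about the tool's x, y, z in degrees; "dx", "dy", "dz": the shift along the tool's x, y, z in cm; "fingers": the finger opening in cm, from 0 to 8.54. In form: [{"wx": .., "wy": .., "wz": .., "dx": .., "dy": .., "dz": .., "fingers": ..}, ...]. A call has 1 to 12 rows; each row is the pose to reach, as a shift and turn from the pose commanded when the call began, along the tool's axes at that moment; what a row does not reach only later rows make up. A row lasts 1/8 s, in which the tool goes at most 62.5 mm and 10.7 degrees, less where a joint would pass 70% of its speed; a pose out of reach is approached as far as the arm can. A call with a gripper value outside its range is refused whole. The fingers move at their own pace and stop on an object; the grip force is fixed at half the most. Time passes only in rows, so rows that repeat a pose let the fingers close. It gives the time, the measured TCP pose, the force and the opening at its end, in the units of the state.
- observe(): the state, without advancing time (a new reading comes with each control period).
- get_image(name): name is "side" or "top"; returns a dict with "frame" (420x560x3 uint8, blue, green, red), "z_map" (420x560 float32, mm along the optical axis (not along the pixel's ray), 0 where there is no reading), "fovy" (degrees; the focal length in pixels is half the picture's height over the tangent of half this angle, whatever the lens; pixels are square), "cx", "cy" (the principal point, pixels), "extrinsics" (4x4, takes a point from camera to world coordinates). Camera axes: x right, y down, z forward; pixel columns grow to the right and rows downward; lengths in mm; the calibration is good to about 2 mm. A picture is of the moment at which its call begins.
- job_done(): hands the job in, once; it reports no verdict.
The state is a dict: "t": time; "joint_pos": joint angles; "qvel": joint speeds; "joint_efforts": joint torques, N m; "position": TCP position; "ee_rot": TCP orientation; "contact_force": force on the tool from outside, world axes, zero at the start; "wrist_torque": the same for the moment, N m; "gripper_width": finger opening in mm.
Only numpy, scipy, OpenCV 4.12 (cv2) and the standard library are available. Lean on these libraries where they do the work, as an engineer would, in place of code of your own. Each camera call takes 0.05 s, during which the arm holds its last target. There are 200 camera calls.

## Task

The book display stand rocks because its screw foot is too short. Turn its T-bar (clockwise seen from above screws the foot down) until the stand sits flat, and then about an eighth of a turn more, so that all four feet carry weight; then swing the locking lever clockwise to its stop. Leave the stand where it is, with the book on it, and do not disturb the other things.

Things in the scene. Friction and masses are not known exactly. Their poses are not given: they have to be found in the camera images.
- stand: Display stand: maple board 240 mm (x) by 340 mm (y), 22 mm thick, on four feet at x +-85, y +-130 mm; 2.8 kg in all. Origin: mid-board in plan, level with the undersides of the three fixed feet; z up; board top at z = 52, with a strip 16 mm high on the far (+x) edge. It starts leaning 0.045 to 0.085 rad onto the screw foot. A 5 N sideways push does not slide it, a hard shove does.
- tbar_hub (a point): Axis of the foot screw at the T-bar's height, at (-85, +130) mm of the stand, 46 to 50 mm above the board at the start. Turning clockwise sinks screw and bar 16 mm a turn through the board (the corner rises as much, until flat). The hub is 30 mm across and reaches 12 mm above and below this point, on a spindle 18 mm thick.
- tbar_end (a point): One end of the T-bar, 65 mm from the hub. The bar is a plain steel rod 14 mm thick and 134 mm long in all, alike on both sides of the hub, square to the screw. It turns under about 2 N pushed 50 mm from the hub and stays where it is left. Between half a turn and one turn is needed in all.
- lock_pivot (a point): Pivot axis of the locking lever at mid-height of its bar, at x = -90, y = -50 mm of the stand, 33 mm above the board. It stands on a post 26 mm across.
- lock_tip (a point): Centre of the round grip, 20 mm across and 22 mm tall, at the free end of the locking lever, 80 mm from the pivot. The lever is a steel bar 14 mm wide and 12 mm thick that swings level over the board.
- lock (a joint): Angle of the locking lever, rad. 0: the lever points along the stand's +x. It grows clockwise seen from above, towards the stand's -y, and stops at 1.4 (locked). Starts between 0 and 0.4; needs about 1 N at the tip and stays where it is left.
- screw_foot: Screw foot at (-85, +130) mm of the stand: domed rubber pad 44 mm across, 13 mm thick; origin under its centre. It starts too short: the board leans 0.007 rad for each 1 mm still to be screwed until flat, about the diagonal through front right and back left feet. The pad is springy: from flat to 3 mm further (16 mm a turn) all four feet carry weight; beyond that the stand rocks the other way.
- foot_front_right: Fixed foot with a domed rubber end, 44 mm across and 30 mm tall, at (-85, -130) mm of the stand; origin at the centre of its underside.
- foot_back_left: Fixed foot at (+85, +130) mm of the stand, the same size.
- foot_back_right: Fixed foot at (+85, -130) mm of the stand, the same size; hangs in the air at the start.
- book: Closed book, 105 x 165 x 22 mm, 0.3 kg, lying loose on the far part of the stand's board; origin at the centre of its underside. Must stay on the stand.
- table: The grey table; its top is at z = 0.
- bookend1: Steel bookend, 130 mm long, 90 mm wide, 130 mm high, loose on the table right of the stand. Bystander.
- bookend2: Steel bookend, 110 mm high, loose on the table left of the stand. Bystander.
- thick_book: Closed book 160 x 230 x 40 mm, lying on the table at the left. Bystander.
- top_book: Closed book 130 x 190 x 25 mm, lying on the thick book. Bystander.
- pin_tray: Open plastic tray 120 x 180 x 45 mm at the right. Bystander.
- screwdriver: Screwdriver, 200 mm long, lying on the table left of the stand. Bystander.
- level: Aluminium spirit level, 220 x 30 x 45 mm, on the table beyond the stand. Bystander.
Not all that is in view belongs to the job. There is more than one size of the book; the one meant has the size given above.

How it is judged (in metres and radians):
On the way, in this order (a step that is already met when the one before it is completed fails the run):
1. all four feet carry weight and the stand is flat (angle between stand's own z axis and vertical below 0.015 rad and contact force between each of foot_front_right, foot_back_left, foot_back_right, screw_foot and table above 0.5 N), for 0.2 s.
2. the locking lever is pushed over to its stop (value of joint lock above 1.2 rad), for 0.2 s.
At the end, for the whole second after the job is handed in: The stand is flat (within 0.015 rad) and still, each of its four feet presses on the table with more than 0.5 N, the locking lever is past 1.2 rad, the stand is within 40 mm of where it started and the book lies on it (all of step 1 and value of joint lock above 1.2 rad and linear speed of stand below 0.01 m/s and distance of stand from where it was at the start of the episode below 0.04 m and z of book in the frame of stand above 0.045 m); the robot touches nothing.
It fails at once if the book is pushed off the stand (z of book in the frame of stand below 0.03 m).
It fails at once if another thing on the table is moved by more than 40 mm (distance of any of bookend1, bookend2, thick_book, top_book, pin_tray, screwdriver, level from where it was at the start of the episode above 0.04 m).
It also fails if it takes over 54 s, if anything falls off the work surface, if the arm or the gripper's body presses on something with over 40 N, if the wrist force passes 120 N, or if a joint passes its speed limit or range.

## Working session

There is one attempt and no reset: what is moved stays moved. The work goes in short steps, Python scripts to look and compute and a tool call to move; the robot and the scene stay as the last step left them, time stands still between calls to the robot, and variables do not carry over. Pictures are saved under pics/ and viewed, about 8 in all and at most 12, crops included, and the job is handed in when it is done.

Besides the shell and the picture viewer there is one more tool, called after ">>>" as name(argument=value, ...) on one line, values as JSON. drive_tool: Moves the arm, as the interface text tells. Its arguments: {"type":"object","properties":{"deltas":{"type":"array","items":{"type":"object","properties":{"wx":{"type":"number"},"wy":{"type":"number"},"wz":{"type":"number"},"dx":{"type":"number"},"dy":{"type":"number"},"dz":{"type":"number"},"fingers":{"type":"number"}}}}},"required":["deltas"]}

```bash
mkdir -p pics; ls; cat > h.py <<'E'
from station import *
import numpy as np, cv2
def K(im):
    return im["frame"].shape[0]/2/np.tan(np.radians(im["fovy"])/2)
def cloud(im):
    z=im["z_map"]; f=K(im); v,u=np.mgrid[:z.shape[0],:z.shape[1]]
    P=np.dstack([(u-im["cx"])/f*z,(v-im["cy"])/f*z,z])
    T=np.array(im["extrinsics"]); W=P@T[:3,:3].T+T[:3,3]; W[z==0]=np.nan
    return W
E
python3 - <<'E'
from h import *
s=observe(); print(s)
for n in("top","side"):
    im=get_image(n); np.save(f"{n}.npy",im,allow_pickle=True); cv2.imwrite(f"pics/{n}0.png",im["frame"])
    print(n,im["fovy"],im["cx"],im["cy"],np.round(im["extrinsics"],3).tolist(),(im["z_map"]==0).mean())
E
```

```text
pics
{'t': 0.0, 'joint_pos': array([ 6.61603642e+01,  1.66902775e+01, -8.83038865e+00,  6.45552530e+01,
       -6.89082135e-04,  8.20172317e+01]), 'qvel': array([-0.06301488,  0.00740053, -0.0924411 , -0.06607363,  0.02479401,
        0.04262724]), 'joint_efforts': array([ 6.90648794e-04, -5.37141788e+01,  3.31363285e+01,  1.60252175e-02,
       -1.70723911e-04, -6.71769882e-06]), 'position': array([143.28277992, 504.61421402, 230.72451093]), 'ee_rot': array([[-9.61947232e-01,  2.73234785e-01, -5.24551172e-04],
       [ 2.73235235e-01,  9.61946478e-01, -1.21684800e-03],
       [ 1.72104951e-04, -1.31386943e-03, -9.99999122e-01]]), 'contact_force': array([ 0.12039998, -0.29286191, -0.64771351]), 'wrist_torque': array([-0.01160166,  0.04682555,  0.010105  ]), 'gripper_width': 85.0756116655913}
top 43.610416042751694 281.5099314392267 210.37400083683085 [[0.003, -0.994, 0.112, 299.396], [-1.0, -0.003, -0.007, 9.478], [0.007, -0.112, -0.994, 1870.34], [0.0, 0.0, 0.0, 1.0]] 0.004217687074829932
side 48.449434057298845 277.1670045403525 214.27753635627656 [[0.727, -0.501, 0.469, -146.021], [-0.686, -0.523, 0.506, -669.577], [-0.008, -0.69, -0.724, 1065.589], [0.0, 0.0, 0.0, 1.0]] 0.003805272108843537
```

View pics/top0.png

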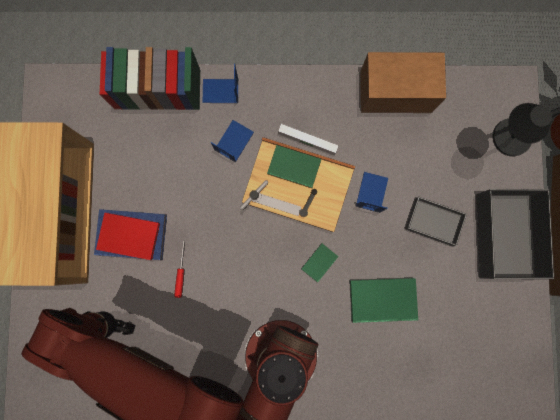

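View pics/side0.png

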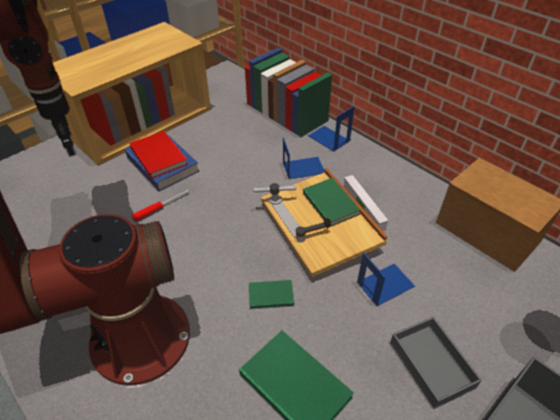

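The top view shows the stand at about (300,185), with the T-bar hub at (254,196). The lever pivot is at (303,212) and its grip at (314,192). Green books lie at (295,165) on the board, and at (320,262) and (384,300) on the table. The one on the board is the book meant. The only T-bar-like thing is the light rod through (254,196). The screwdriver at (180,270) and the grey plate at (278,204) are not it.

```bash
cat > m.py <<'E'
from h import *
def board(im):
    """fit board plane+rect; returns T (stand pose approx), tilt"""
    W=cloud(im); hsv=cv2.cvtColor(im["frame"],cv2.COLOR_BGR2HSV)
    m=cv2.inRange(hsv,(12,60,90),(32,255,255))>0
    m&=(np.abs(W[...,0]-590)<170)&(np.abs(W[...,1]+20)<190)&(W[...,2]>25)&(W[...,2]<100)
    P=W[m]
    for _ in range(4):
        A=np.c_[P[:,:2],np.ones(len(P))]; c=np.linalg.lstsq(A,P[:,2],rcond=None)[0]
        P=P[np.abs(A@c-P[:,2])<3]
    n=np.array([-c[0],-c[1],1]); n/=np.linalg.norm(n)
    r=cv2.minAreaRect(P[:,:2].astype(np.float32))
    return W,c,n,r,len(P)
E
python3 - <<'E'
from m import *
for nm in("top","side"):
    im=np.load(f"{nm}.npy",allow_pickle=True).item()
    W,c,n,r,k=board(im); print(nm,k,"n",n,"tilt",np.arccos(n[2]),"rect",r, cv2.boxPoints(r).round(1).tolist())
    H=W[...,2]-(W[...,0]*c[0]+W[...,1]*c[1]+c[2])
    near=(np.hypot(W[...,0]-r[0][0],W[...,1]-r[0][1])<260)
    ok=near&(H>20)&(W[...,2]<160)
    hsv=cv2.cvtColor(im["frame"],cv2.COLOR_BGR2HSV)
    if nm=="top":
        sub=ok[180:222,235:325]
        for row in range(178,220): print(row," ".join("%3d"%h if o else " . " for h,o in zip(H[row,238:326:2],ok[row,238:326:2])))
    g=im["frame"]
    crop=g[150:240,230:370] if nm=="top" else g[165:285,240:400]
    cv2.imwrite(f"pics/{nm}c.png",cv2.resize(crop,None,fx=5,fy=5,interpolation=cv2.INTER_CUBIC))
E
```

```text
top 1785 n [-0.04682286  0.05323618  0.9974836 ] tilt 0.07095713668779104 rect ((596.8233032226562, -60.1964111328125), (338.4790954589844, 240.605224609375), 72.0101547241211) [[430.1000061035156, -184.0], [659.0, -258.29998779296875], [763.5, 63.599998474121094], [534.7000122070312, 137.89999389648438]]
178  .   .   .   .   .   .   .   .   .   .   .   .   .   .   .   .   .   .   .   .   .   .   .   .   .   28  .   25  29  23  23  .   22  25  26  .   20  .   .   .   .   .   .   . 
179  .   .   .   .   .   .   .   .   .   .   .   .   .   .   .   .   .   .   .   .   .   .   .   .   22  22  .   23  24  25  25  21  .   .   .   24  22  29  20  .   .   .   .   . 
180  .   .   .   .   .   .   .   .   .   .   .   .   .   .   55  .   .   .   .   .   .   .   .   .   .   .   .   26  30  27  .   23  .   .   22  20  .   22  30  .   .   .   .   . 
181  .   .   .   .   .   .   .   .   .   .   .   .   .   57  52  .   .   .   .   .   .   .   .   .   .   .   .   24  .   21  26  .   21  27  .   .   22  25  .   .   .   .   .   . 
182  .   .   .   .   .   .   .   .   .   .   .   .   .   60  63  .   .   
[... 6385 characters left out ...]
   .   .   .   .   . 
218  .   .   .   .   .   .   .   .   .   .   .   .   .   .   .   .   .   .   .   .   .   .   .   .   .   .   .   .   .   .   .   .   .   .   .   .   .   .   .   .   .   .   .   . 
219  .   .   .   .   .   .   .   .   .   .   .   .   .   .   .   .   .   .   .   .   .   .   .   .   .   .   .   .   .   .   .   .   .   .   .   .   .   .   .   .   .   .   .   . 
side 2840 n [-0.0550501   0.05192349  0.99713261] tilt 0.0757464649702836 rect ((589.0758056640625, -58.40245056152344), (340.5779113769531, 230.78591918945312), 71.9970932006836) [[426.70001220703125, -184.6999969482422], [646.2000122070312, -256.0], [751.4000244140625, 67.9000015258789], [532.0, 139.1999969482422]]
```

View pics/topc.png

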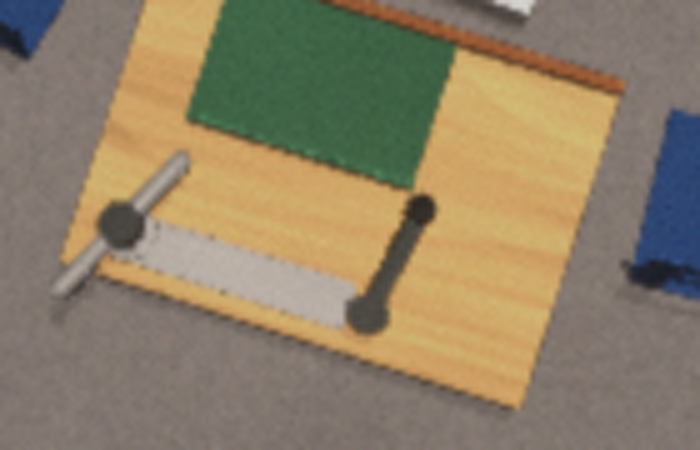

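View pics/sidec.png

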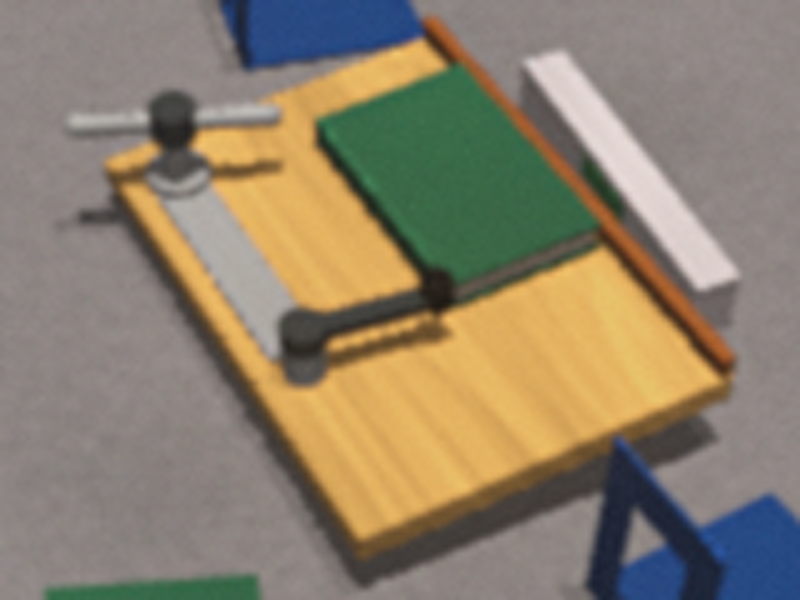

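```bash
cat >> h.py <<'E'
def ray(im,u,v,c,h):
    "intersect pixel ray with plane z=c0 x+c1 y+c2+h"
    T=np.array(im["extrinsics"]); f=K(im)
    d=T[:3,:3]@np.array([(u-im["cx"])/f,(v-im["cy"])/f,1]); o=T[:3,3]
    t=(c[2]+h-o[2]+c[0]*o[0]+c[1]*o[1])/(d[2]-c[0]*d[0]-c[1]*d[1])
    return o+t*d
E
python3 - <<'E'
from m import *
T=np.load("top.npy",allow_pickle=True).item(); S=np.load("side.npy",allow_pickle=True).item()
W,c,n,r,k=board(T); W2,c2,n2,r2,k2=board(S); print(c,c2)
q=lambda *p:np.round(ray(*p),1)
t=lambda x,y:(230+x/5-.4,150+y/5-.4)
s=lambda x,y:(240+x/5-.4,165+y/5-.4)
print("hub",q(T,*t(122,222),c,60),q(S,*s(172,102),c,60))
print("ends",q(T,*t(184,157),c,50),q(T,*t(59,291),c,50),q(S,*s(277,115),c,50),q(S,*s(72,124),c,50))
print("piv",q(T,*t(367,310),c,39),q(S,*s(302,320),c,40))
print("tip",q(T,*t(421,207),c,44),q(S,*s(437,280),c,44))
hub=np.array([555,90]);
for im,w in((T,W),):
    hsv=cv2.cvtColor(im["frame"],cv2.COLOR_BGR2HSV); b=(cv2.inRange(hsv,(105,100,40),(130,255,255))>0)&(w[...,2]>5)
    nl,l=cv2.connectedComponents(b.astype(np.uint8))
    for i in range(1,nl):
        P=w[l==i]
        if len(P)>40 and P[:,0].mean()>400: print(P.min(0).round(),P.max(0).round(),np.hypot(*(P[:,:2]-hub).T).min())
E
```

```text
[ 0.04694098 -0.05337048 22.49540957] [ 0.05520841 -0.0520728  17.41244274]
hub [554.2  90.6 103.7] [554.1  98.1 103.3]
ends [600.   48.8  98.1] [508.5 133.8  89.2] [596.   50.   97.8] [507.1 137.3  89. ]
piv [496.2 -76.6  88.9] [494.1 -72.7  89.6]
tip [ 565.9 -113.1   99.1] [ 564.5 -109.7   98.8]
[881. 558. 191.] [1028.  578.  212.] 572.4355665808794
[881. 324. 150.] [1030.  348.  176.] 401.4549074474772
[904. 157.   5.] [995. 286. 157.] 355.3994773359588
[770. 104.   5.] [836. 195.  18.] 216.6884023290289
[685. 154.   5.] [780. 236. 119.] 149.6023072527775
[ 555. -379.    5.] [ 645. -277.   21.] 367.4742610838229
[ 540. -372.    5.] [ 585. -321.   16.] 411.40658815930743
[ 506. -353.    5.] [ 566. -269.  140.] 359.9733413698642
[459. 410.  32.] [495. 520.  54.] 327.39221032403054
```

The measured lengths match the given ones: rod about 130 mm, lever 79 mm. The hub is at about (554.5, 91.5, 92) and the bar lies at -43°. The tilt is about 0.073 rad, so roughly 275° is needed in total. I'll push with the two open fingers, one each side of the hub, as a pure couple. First I move above the hub.

>>> drive_tool(deltas=[{"dx":-3,"dy":-1.7,"wz":-6},{"dx":-8,"dy":-4.5,"wz":-15},{"dx":-13,"dy":-7.3,"wz":-25},{"dx":-18,"dy":-10.1,"wz":-35},{"dx":-23,"dy":-12.9,"wz":-45},{"dx":-28,"dy":-15.7,"wz":-55},{"dx":-33,"dy":-18.5,"wz":-65},{"dx":-38,"dy":-21.3,"wz":-75},{"dx":-43,"dy":-24.1,"wz":-85},{"dx":-48,"dy":-26.9,"wz":-93},{"dx":-50.8,"dy":-28.5,"wz":-96},{"dx":-50.8,"dy":-28.5,"wz":-96}])

```text
invalid input
```

```bash
python3 -c "
from h import *
s=observe();print(s['t'],s['joint_pos'].round(1),s['position'].round(1),s['ee_rot'].round(3).tolist(),s['contact_force'])"
```

```text
0.1 [66.2 16.7 -8.8 64.6  0.  82. ] [143.3 504.7 230.8] [[-0.962, 0.273, -0.0], [0.273, 0.962, -0.001], [0.0, -0.001, -1.0]] [-1.42999091  0.63891863 -0.21458767]
```

>>> drive_tool(deltas=[{"wx":0,"wy":0,"wz":-6,"dx":-3,"dy":-1.7,"dz":0,"fingers":8.5},{"wx":0,"wy":0,"wz":-15,"dx":-8,"dy":-4.5,"dz":0,"fingers":8.5},{"wx":0,"wy":0,"wz":-25,"dx":-13,"dy":-7.3,"dz":0,"fingers":8.5},{"wx":0,"wy":0,"wz":-35,"dx":-18,"dy":-10.1,"dz":0,"fingers":8.5},{"wx":0,"wy":0,"wz":-45,"dx":-23,"dy":-12.9,"dz":0,"fingers":8.5},{"wx":0,"wy":0,"wz":-55,"dx":-28,"dy":-15.7,"dz":0,"fingers":8.5},{"wx":0,"wy":0,"wz":-65,"dx":-33,"dy":-18.5,"dz":0,"fingers":8.5},{"wx":0,"wy":0,"wz":-75,"dx":-38,"dy":-21.3,"dz":0,"fingers":8.5},{"wx":0,"wy":0,"wz":-85,"dx":-43,"dy":-24.1,"dz":0,"fingers":8.5},{"wx":0,"wy":0,"wz":-93,"dx":-48,"dy":-26.9,"dz":0,"fingers":8.5},{"wx":0,"wy":0,"wz":-96,"dx":-50.8,"dy":-28.5,"dz":0,"fingers":8.5},{"wx":0,"wy":0,"wz":-96,"dx":-50.8,"dy":-28.5,"dz":0,"fingers":8.5}])

```text
t: 1.6
position: [556.0, 89.4, 230.4]
ee_rot: [[-0.174, -0.985, -0.0], [-0.985, 0.174, -0.0], [0.001, 0.0, -1.0]]
contact_force: [-0.7, 0.6, 0.9]
gripper_width: 85.1
```

```bash
python3 -c "
from h import *
s=observe();print(s['t'],s['joint_pos'].round(1),s['position'].round(1),s['ee_rot'].round(3).tolist(),s['contact_force'])"
```

```text
1.6 [  1.7  20.9  -2.9  66.3  -0.  -78.3] [556.   89.4 230.4] [[-0.174, -0.985, -0.0], [-0.985, 0.174, -0.0], [0.001, 0.0, -1.0]] [-0.70915736  0.56038761  0.92595827]
```

>>> drive_tool(deltas=[{"wx":0,"wy":0,"wz":0,"dx":-0.2,"dy":0.2,"dz":3,"fingers":8.5},{"wx":0,"wy":0,"wz":0,"dx":-0.2,"dy":0.2,"dz":7,"fingers":8.5},{"wx":0,"wy":0,"wz":0,"dx":-0.2,"dy":0.2,"dz":11,"fingers":8.5},{"wx":0,"wy":0,"wz":0,"dx":-0.2,"dy":0.2,"dz":14.5,"fingers":8.5},{"wx":0,"wy":0,"wz":0,"dx":-0.2,"dy":0.2,"dz":16.5,"fingers":8.5},{"wx":0,"wy":0,"wz":0,"dx":-0.2,"dy":0.2,"dz":17.3,"fingers":8.5},{"wx":0,"wy":0,"wz":0,"dx":-0.2,"dy":0.2,"dz":17.3,"fingers":8.5}])

```text
t: 2.48
position: [552.2, 94.7, 58.3]
ee_rot: [[-0.171, -0.985, -0.001], [-0.985, 0.171, 0.0], [0.0, 0.001, -1.0]]
contact_force: [-0.5, -0.7, -0.4]
gripper_width: 85.1
```

```bash
python3 - <<'E'
from m import *
im=get_image("side"); W,c,n,r,k=board(im); print(k,n,np.arccos(n[2]),r)
cv2.imwrite("pics/s1.png",cv2.resize(im["frame"][110:285,200:400],None,fx=4,fy=4,interpolation=cv2.INTER_CUBIC)[:600])
E
```

```text
2774 [-0.05645016  0.05399019  0.99694455] 0.07819214826532642 ((590.0364379882812, -58.13948059082031), (340.4338073730469, 233.33155822753906), 72.28012084960938)
```

View pics/s1.png

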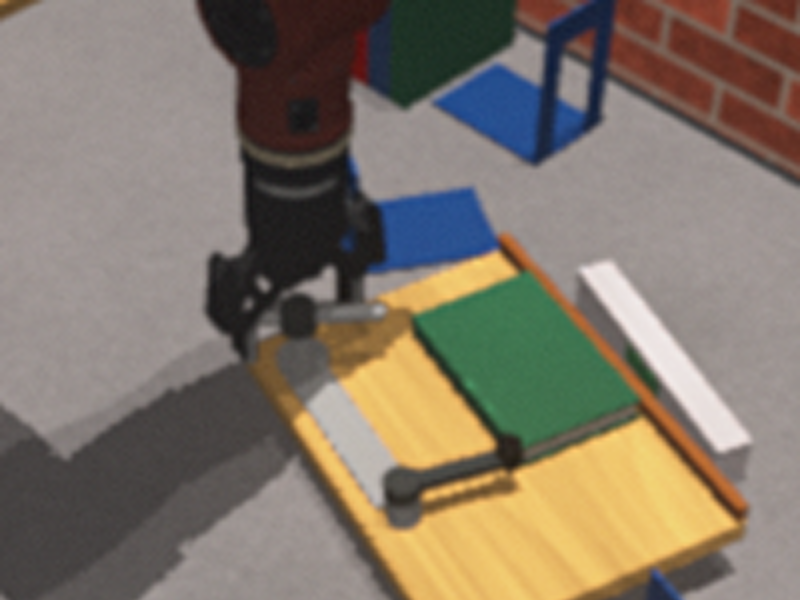

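The picture shows the fingers astride the hub (crop 298,315), clear of the rod and above the board. Now I turn.

>>> drive_tool(deltas=[{"wx":0,"wy":0,"wz":6,"dx":0,"dy":0,"dz":0,"fingers":8.5},{"wx":0,"wy":0,"wz":14,"dx":0,"dy":0,"dz":0,"fingers":8.5},{"wx":0,"wy":0,"wz":23,"dx":0,"dy":0,"dz":0,"fingers":8.5},{"wx":0,"wy":0,"wz":32,"dx":0,"dy":0,"dz":0,"fingers":8.5},{"wx":0,"wy":0,"wz":41,"dx":0,"dy":0,"dz":0,"fingers":8.5},{"wx":0,"wy":0,"wz":50,"dx":0,"dy":0,"dz":0,"fingers":8.5},{"wx":0,"wy":0,"wz":59,"dx":0,"dy":0,"dz":0,"fingers":8.5},{"wx":0,"wy":0,"wz":68,"dx":0,"dy":0,"dz":0,"fingers":8.5},{"wx":0,"wy":0,"wz":77,"dx":0,"dy":0,"dz":0,"fingers":8.5},{"wx":0,"wy":0,"wz":86,"dx":0,"dy":0,"dz":0,"fingers":8.5},{"wx":0,"wy":0,"wz":95,"dx":0,"dy":0,"dz":0,"fingers":8.5},{"wx":0,"wy":0,"wz":100,"dx":0,"dy":0,"dz":0,"fingers":8.5}])

```text
t: 4.03
position: [553.9, 94.0, 59.6]
ee_rot: [[-0.939, 0.344, 0.003], [0.344, 0.939, -0.001], [-0.003, 0.0, -1.0]]
contact_force: [2.8, -1.8, -2.3]
gripper_width: 85.1
```

```bash
python3 - <<'E'
from m import *
im=get_image("side"); W,c,n,r,k=board(im); print(k,n,np.arccos(n[2]),r)
cv2.imwrite("pics/s2.png",cv2.resize(im["frame"][110:285,200:400],None,fx=4,fy=4,interpolation=cv2.INTER_CUBIC)[:600])
s=observe();print(s['joint_pos'].round(1))
E
```

```text
2788 [-0.03917987  0.03272532  0.99869615] 0.0510712843228908 ((590.481689453125, -58.59735107421875), (340.5579528808594, 232.29769897460938), 71.90284729003906)
[  2.2  29.2 -17.7  43.   -0.   22.5]
```

View pics/s2.png

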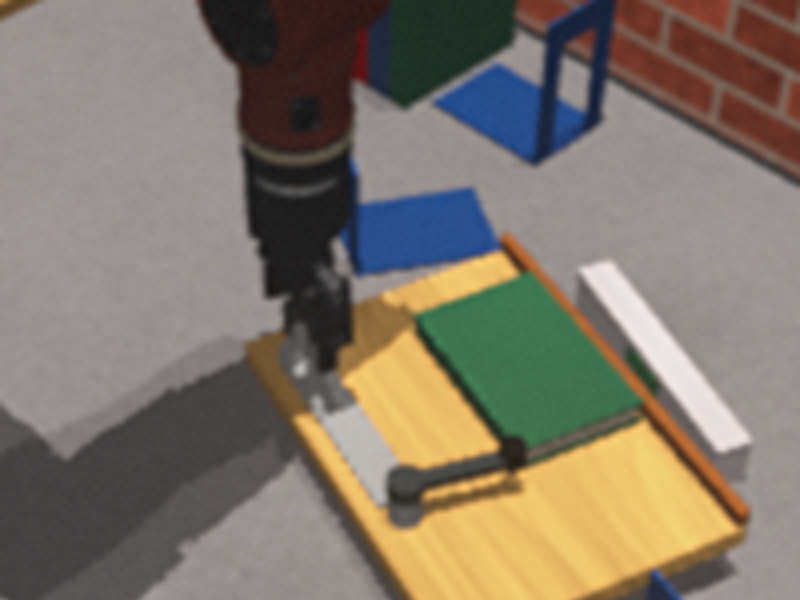

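Tilt fell from 0.078 to 0.051, which matches about 87° of bar turn. I continue.

>>> drive_tool(deltas=[{"wx":0,"wy":0,"wz":6,"dx":0,"dy":0,"dz":0,"fingers":8.5},{"wx":0,"wy":0,"wz":15,"dx":0,"dy":0,"dz":0,"fingers":8.5},{"wx":0,"wy":0,"wz":25,"dx":0,"dy":0,"dz":0,"fingers":8.5},{"wx":0,"wy":0,"wz":35,"dx":0,"dy":0,"dz":0,"fingers":8.5},{"wx":0,"wy":0,"wz":45,"dx":0,"dy":0,"dz":0,"fingers":8.5},{"wx":0,"wy":0,"wz":55,"dx":0,"dy":0,"dz":0,"fingers":8.5},{"wx":0,"wy":0,"wz":65,"dx":0,"dy":0,"dz":0,"fingers":8.5},{"wx":0,"wy":0,"wz":75,"dx":0,"dy":0,"dz":0,"fingers":8.5},{"wx":0,"wy":0,"wz":85,"dx":0,"dy":0,"dz":0,"fingers":8.5},{"wx":0,"wy":0,"wz":95,"dx":0,"dy":0,"dz":0,"fingers":8.5},{"wx":0,"wy":0,"wz":105,"dx":0,"dy":0,"dz":0,"fingers":8.5},{"wx":0,"wy":0,"wz":110,"dx":0,"dy":0,"dz":0,"fingers":8.5}])

```text
t: 5.58
position: [553.6, 94.2, 59.4]
ee_rot: [[0.643, 0.766, 0.002], [0.766, -0.643, -0.0], [0.001, 0.002, -1.0]]
contact_force: [1.8, -1.4, -0.4]
gripper_width: 84.9
```

```bash
python3 - <<'E'
from m import *
for v in("side","top"):
    im=get_image(v); W,c,n,r,k=board(im); print(k,n,np.arccos(n[2]),r)
s=observe();print(s['joint_pos'].round(1))
E
```

```text
2764 [-0.01998294  0.00808044  0.99976767] 0.02155651707869074 ((591.1519775390625, -60.1038818359375), (341.757568359375, 232.8782958984375), 72.00431823730469)
1409 [-0.01482836  0.00648795  0.999869  ] 0.016186310465074287 ((593.4576416015625, -61.02244567871094), (338.57049560546875, 231.98062133789062), 72.09735107421875)
[  2.2  29.2 -17.7  43.   -0.  132.1]
```

>>> drive_tool(deltas=[{"wx":0,"wy":0,"wz":-4,"dx":0,"dy":0,"dz":0,"fingers":8.5},{"wx":0,"wy":0,"wz":-8,"dx":0,"dy":0,"dz":-1,"fingers":8.5},{"wx":0,"wy":0,"wz":-10,"dx":0,"dy":0,"dz":-5,"fingers":8.5},{"wx":0,"wy":0,"wz":-12,"dx":0,"dy":0,"dz":-9,"fingers":8.5},{"wx":0,"wy":0,"wz":-22,"dx":0,"dy":0,"dz":-12,"fingers":8.5},{"wx":0,"wy":0,"wz":-32,"dx":0,"dy":0,"dz":-12,"fingers":8.5},{"wx":0,"wy":0,"wz":-42,"dx":0,"dy":0,"dz":-12,"fingers":8.5},{"wx":0,"wy":0,"wz":-52,"dx":0,"dy":0,"dz":-12,"fingers":8.5},{"wx":0,"wy":0,"wz":-62,"dx":0,"dy":0,"dz":-12,"fingers":8.5},{"wx":0,"wy":0,"wz":-72,"dx":0,"dy":0,"dz":-12,"fingers":8.5},{"wx":0,"wy":0,"wz":-82,"dx":0,"dy":0,"dz":-12,"fingers":8.5},{"wx":0,"wy":0,"wz":-90,"dx":0,"dy":0,"dz":-12,"fingers":8.5}])

```text
t: 7.18
position: [552.5, 94.6, 178.9]
ee_rot: [[-0.773, 0.634, 0.0], [0.634, 0.773, 0.0], [-0.0, 0.0, -1.0]]
contact_force: [-0.5, 0.1, -0.5]
gripper_width: 85.4
```

```bash
cat >> m.py <<'E'
def table(W,im):
    "table plane near the stand, grey pixels"
    hsv=cv2.cvtColor(im["frame"],cv2.COLOR_BGR2HSV)
    m=(hsv[...,1]<50)&(np.hypot(W[...,0]-592,W[...,1]+60)<380)&(np.abs(W[...,2])<12)
    P=W[m]
    for _ in range(4):
        A=np.c_[P[:,:2],np.ones(len(P))]; c=np.linalg.lstsq(A,P[:,2],rcond=None)[0]; P=P[np.abs(A@c-P[:,2])<6]
    n=np.array([-c[0],-c[1],1]); return n/np.linalg.norm(n),c
def tilt(im):
    W,c,n,r,k=board(im); t,tc=table(W,im); d=(n-t)[:2]
    return np.round([d@[-.627,.779],d@[.779,.627],*d],4),np.round(t,4),np.round(r[0],1),k
E
python3 - <<'E'
from m import *
for v in("side","top"):
    a=np.load(f"{v}.npy",allow_pickle=True).item(); print("0",tilt(a))
    b=get_image(v); print("now",tilt(b)); np.save(v+"1.npy",b,allow_pickle=True)
    if v=="top": cv2.imwrite("pics/t3.png",cv2.resize(b["frame"][150:240,230:370],None,fx=5,fy=5,interpolation=cv2.INTER_CUBIC))
E
```

```text
0 (array([ 0.0758, -0.0099, -0.0552,  0.0529]), array([ 2.e-04, -1.e-03,  1.e+00]), array([589.1, -58.4]), 2840)
now (array([ 0.0162, -0.009 , -0.0171,  0.007 ]), array([ 3.e-04, -9.e-04,  1.e+00]), array([591.8, -59.9]), 2792)
0 (array([ 0.0697, -0.0027, -0.0458,  0.0527]), array([-1.e-03,  6.e-04,  1.e+00]), array([596.8, -60.2]), 1785)
now (array([ 0.0102, -0.0067, -0.0116,  0.0038]), array([-1.1e-03,  6.0e-04,  1.0e+00]), array([593.4, -65.4]), 1412)
```

View pics/t3.png

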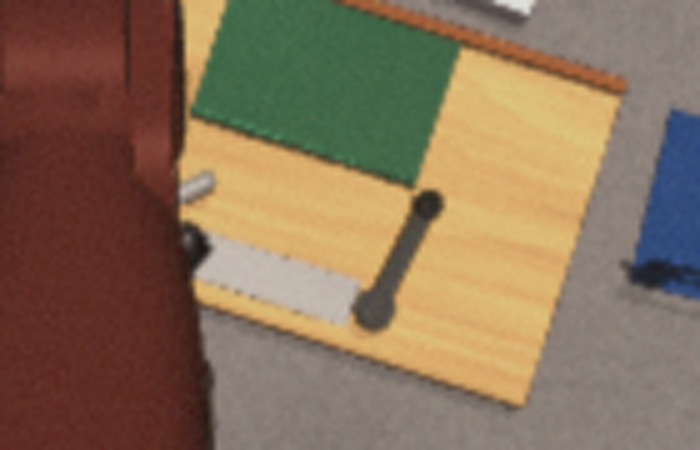

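The bar's free end shows at crop (205,185), giving a bar angle of about -67°. The lever and book are unchanged. The tilt left is about 0.010–0.016. I unwind the wrist for the second stroke.

>>> drive_tool(deltas=[{"wx":0,"wy":0,"wz":-6,"dx":-0.2,"dy":0,"dz":0,"fingers":8.5},{"wx":0,"wy":0,"wz":-16,"dx":-0.4,"dy":-0.1,"dz":0,"fingers":8.5},{"wx":0,"wy":0,"wz":-26,"dx":-0.8,"dy":-0.15,"dz":0,"fingers":8.5},{"wx":0,"wy":0,"wz":-36,"dx":-0.8,"dy":-0.15,"dz":0,"fingers":8.5},{"wx":0,"wy":0,"wz":-46,"dx":-0.8,"dy":-0.15,"dz":0,"fingers":8.5},{"wx":0,"wy":0,"wz":-56,"dx":-0.8,"dy":-0.15,"dz":0,"fingers":8.5},{"wx":0,"wy":0,"wz":-66,"dx":-0.8,"dy":-0.15,"dz":0,"fingers":8.5},{"wx":0,"wy":0,"wz":-76,"dx":-0.8,"dy":-0.15,"dz":0,"fingers":8.5},{"wx":0,"wy":0,"wz":-86,"dx":-0.8,"dy":-0.15,"dz":0,"fingers":8.5},{"wx":0,"wy":0,"wz":-95,"dx":-0.8,"dy":-0.15,"dz":0,"fingers":8.5},{"wx":0,"wy":0,"wz":-100,"dx":-0.8,"dy":-0.15,"dz":2,"fingers":8.5},{"wx":0,"wy":0,"wz":-100,"dx":-0.8,"dy":-0.15,"dz":4,"fingers":8.5}])

```text
t: 8.78
position: [558.0, 88.2, 138.4]
ee_rot: [[-0.498, -0.867, 0.001], [-0.867, 0.498, 0.0], [-0.001, -0.001, -1.0]]
contact_force: [0.2, 0.4, -0.1]
gripper_width: 85.0
```

```bash
python3 - <<'E'
from m import *
b=get_image("side"); print(tilt(b)); cv2.imwrite("pics/s4.png",cv2.resize(b["frame"][150:250,220:350],None,fx=5,fy=5,interpolation=cv2.INTER_CUBIC))
E
```

```text
(array([ 0.017 , -0.0098, -0.0183,  0.0071]), array([ 3.e-04, -8.e-04,  1.e+00]), array([591.6, -60.1]), 2738)
```

View pics/s4.png

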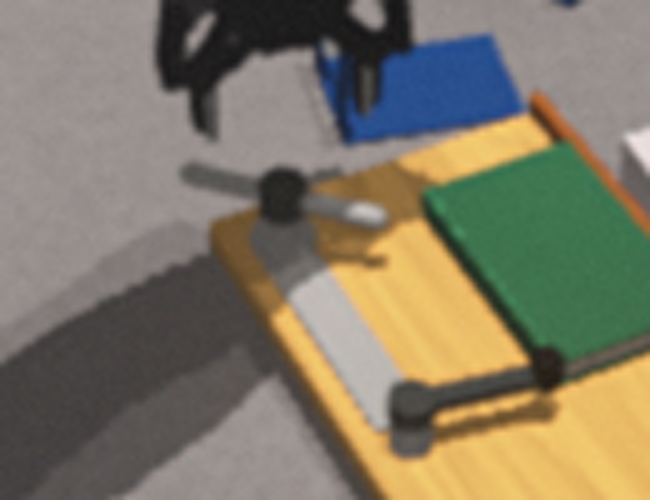

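The fingers hang over the hub and the rod runs (190,175)–(380,215) in the crop, well clear of them. I descend and turn about 55° (70° minus 15° of free play).

>>> drive_tool(deltas=[{"wx":0,"wy":0,"wz":0,"dx":0,"dy":0,"dz":3,"fingers":8.5},{"wx":0,"wy":0,"wz":0,"dx":0,"dy":0,"dz":6,"fingers":8.5},{"wx":0,"wy":0,"wz":0,"dx":0,"dy":0,"dz":7.9,"fingers":8.5},{"wx":0,"wy":0,"wz":5,"dx":0,"dy":0,"dz":7.9,"fingers":8.5},{"wx":0,"wy":0,"wz":14,"dx":0,"dy":0,"dz":7.9,"fingers":8.5},{"wx":0,"wy":0,"wz":23,"dx":0,"dy":0,"dz":7.9,"fingers":8.5},{"wx":0,"wy":0,"wz":32,"dx":0,"dy":0,"dz":7.9,"fingers":8.5},{"wx":0,"wy":0,"wz":41,"dx":0,"dy":0,"dz":7.9,"fingers":8.5},{"wx":0,"wy":0,"wz":50,"dx":0,"dy":0,"dz":7.9,"fingers":8.5},{"wx":0,"wy":0,"wz":59,"dx":0,"dy":0,"dz":7.9,"fingers":8.5},{"wx":0,"wy":0,"wz":66,"dx":0,"dy":0,"dz":7.9,"fingers":8.5},{"wx":0,"wy":0,"wz":70,"dx":0,"dy":0,"dz":7.9,"fingers":8.5}])

```text
t: 10.32
position: [556.6, 88.3, 59.3]
ee_rot: [[-0.985, 0.175, -0.002], [0.175, 0.985, 0.0], [0.002, -0.0, -1.0]]
contact_force: [-3.5, 0.2, -1.7]
gripper_width: 84.8
```

```bash
python3 - <<'E'
from m import *
for i in range(3): print(tilt(get_image("side")))
print(tilt(get_image("top")))
E
```

```text
(array([ 0.0111, -0.0095, -0.0143,  0.0027]), array([ 2.e-04, -8.e-04,  1.e+00]), array([592.6, -60.9]), 2699)
(array([ 0.0103, -0.0106, -0.0147,  0.0014]), array([ 2.e-04, -9.e-04,  1.e+00]), array([591.6, -60.1]), 2743)
(array([ 0.0114, -0.0115, -0.0161,  0.0016]), array([ 2.e-04, -9.e-04,  1.e+00]), array([591.7, -60.4]), 2661)
(array([ 0.0082, -0.0053, -0.0093,  0.003 ]), array([-1.2e-03,  5.0e-04,  1.0e+00]), array([594.9, -61.6]), 1369)
```

>>> drive_tool(deltas=[{"wx":0,"wy":0,"wz":5,"dx":0,"dy":0,"dz":0,"fingers":8.5},{"wx":0,"wy":0,"wz":10,"dx":0,"dy":0,"dz":0,"fingers":8.5},{"wx":0,"wy":0,"wz":10,"dx":0,"dy":0,"dz":0,"fingers":8.5}])

```text
t: 10.9
position: [557.7, 88.2, 59.4]
ee_rot: [[-0.941, 0.338, -0.0], [0.338, 0.941, 0.0], [0.0, 0.0, -1.0]]
contact_force: [-2.3, 0.5, -1.5]
gripper_width: 84.9
```

```bash
python3 - <<'E'
from m import *
for i in range(3): print(tilt(get_image("side")))
print(tilt(get_image("top")))
E
```

```text
(array([ 0.0096, -0.0101, -0.0139,  0.0011]), array([ 3.e-04, -9.e-04,  1.e+00]), array([592. , -60.4]), 2720)
(array([ 0.0124, -0.0101, -0.0156,  0.0033]), array([ 3.e-04, -9.e-04,  1.e+00]), array([592.2, -60.7]), 2710)
(array([ 0.0111, -0.0098, -0.0146,  0.0025]), array([ 0.e+00, -9.e-04,  1.e+00]), array([591.5, -60.9]), 2733)
(array([ 0.005 , -0.007 , -0.0086, -0.0005]), array([-1.e-03,  5.e-04,  1.e+00]), array([594.8, -61.3]), 1357)
```

The tilt readings have levelled off: 0.011 in the side view, unchanged by the last 10°. So the stand is flat and 0.011 is the camera's bias. I lift, go towards the lever and look at the bar angle before deciding on any trim.

>>> drive_tool(deltas=[{"wx":0,"wy":0,"wz":-5,"dx":0,"dy":0,"dz":0,"fingers":8.5},{"wx":0,"wy":0,"wz":-8,"dx":0,"dy":0,"dz":-2,"fingers":8.5},{"wx":0,"wy":0,"wz":-8,"dx":0,"dy":0,"dz":-6,"fingers":8.5},{"wx":0,"wy":0,"wz":-8,"dx":0,"dy":0,"dz":-10,"fingers":8.5},{"wx":0,"wy":0,"wz":0,"dx":1,"dy":-3,"dz":-12,"fingers":8.5},{"wx":0,"wy":0,"wz":0,"dx":3,"dy":-8,"dz":-12,"fingers":8.5},{"wx":0,"wy":0,"wz":0,"dx":4.6,"dy":-13,"dz":-12,"fingers":8.5},{"wx":0,"wy":0,"wz":0,"dx":4.6,"dy":-14.8,"dz":-12,"fingers":8.5},{"wx":0,"wy":0,"wz":0,"dx":4.6,"dy":-14.8,"dz":-12,"fingers":8.5}])

```text
t: 12.22
position: [464.8, -36.7, 180.1]
ee_rot: [[-0.94, 0.341, 0.002], [0.341, 0.94, -0.001], [-0.002, 0.0, -1.0]]
contact_force: [-0.6, -0.3, 0.4]
gripper_width: 85.0
```

```bash
python3 - <<'E'
from m import *
for i in range(2): b=get_image("side"); print(tilt(b))
a=get_image("top"); print(tilt(a)); np.save("topB.npy",a,allow_pickle=True); np.save("sideB.npy",b,allow_pickle=True)
A=cv2.resize(a["frame"][170:225,230:330],None,fx=4,fy=4,interpolation=cv2.INTER_CUBIC)
B=cv2.resize(b["frame"][175:245,240:340],None,fx=4,fy=4,interpolation=cv2.INTER_CUBIC)
cv2.imwrite("pics/c5.png",np.vstack([A,B]))
E
```

```text
(array([ 0.0122, -0.0102, -0.0156,  0.0031]), array([ 2.e-04, -9.e-04,  1.e+00]), array([592.1, -59.8]), 2576)
(array([ 0.0116, -0.0118, -0.0164,  0.0017]), array([ 2.e-04, -8.e-04,  1.e+00]), array([591.4, -60.6]), 2578)
(array([ 0.005 , -0.0071, -0.0087, -0.0005]), array([-1.1e-03,  4.0e-04,  1.0e+00]), array([594.3, -61. ]), 1179)
```

View pics/c5.png

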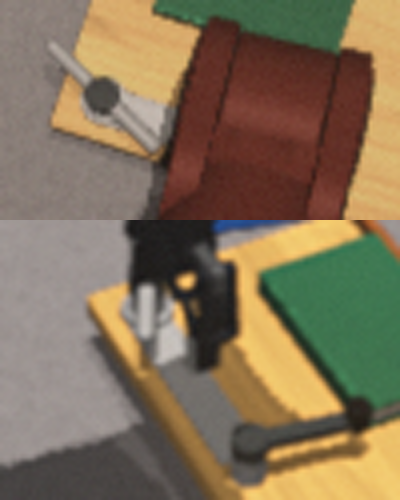

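The bar now lies at about -135°: the ends are at crop (52,45) and (158,150). Total turn is therefore about 272°, which puts it some 50–64° past flat. The window ends at 67°, so I turn back about 15° to sit safely in the middle.

My last dx had the wrong sign. The gripper ended up at (465,-37) but clear of everything.

>>> drive_tool(deltas=[{"wx":0,"wy":0,"wz":5,"dx":-1,"dy":3,"dz":0,"fingers":8.5},{"wx":0,"wy":0,"wz":15,"dx":-2.5,"dy":8,"dz":0,"fingers":8.5},{"wx":0,"wy":0,"wz":25,"dx":-3.5,"dy":12,"dz":0,"fingers":8.5},{"wx":0,"wy":0,"wz":35,"dx":-4.4,"dy":14.9,"dz":0,"fingers":8.5},{"wx":0,"wy":0,"wz":45,"dx":-4.4,"dy":14.9,"dz":0,"fingers":8.5},{"wx":0,"wy":0,"wz":55,"dx":-4.4,"dy":14.9,"dz":0,"fingers":8.5},{"wx":0,"wy":0,"wz":60,"dx":-4.4,"dy":14.9,"dz":1,"fingers":8.5},{"wx":0,"wy":0,"wz":60,"dx":-4.4,"dy":14.9,"dz":5,"fingers":8.5},{"wx":0,"wy":0,"wz":60,"dx":-4.4,"dy":14.9,"dz":9,"fingers":8.5},{"wx":0,"wy":0,"wz":60,"dx":-4.4,"dy":14.9,"dz":12,"fingers":8.5},{"wx":0,"wy":0,"wz":60,"dx":-4.4,"dy":14.9,"dz":12,"fingers":8.5}])

```text
t: 13.75
position: [554.6, 90.6, 57.2]
ee_rot: [[-0.177, 0.984, -0.004], [0.984, 0.177, -0.0], [0.001, -0.004, -1.0]]
contact_force: [0.8, 0.6, 0.2]
gripper_width: 85.0
```

```bash
python3 - <<'E'
from m import *
for i in range(2): b=get_image("side"); print(tilt(b))
E
```

```text
(array([ 0.0117, -0.0105, -0.0155,  0.0025]), array([ 2.e-04, -1.e-03,  1.e+00]), array([592.2, -61.1]), 2801)
(array([ 0.0093, -0.0093, -0.0131,  0.0014]), array([ 3.e-04, -9.e-04,  1.e+00]), array([591.6, -61.2]), 2773)
```

Now I turn back, lift off, and move towards the lever's left side.

>>> drive_tool(deltas=[{"wx":0,"wy":0,"wz":-5,"dx":0,"dy":0,"dz":0,"fingers":8.5},{"wx":0,"wy":0,"wz":-12,"dx":0,"dy":0,"dz":0,"fingers":8.5},{"wx":0,"wy":0,"wz":-19,"dx":0,"dy":0,"dz":0,"fingers":8.5},{"wx":0,"wy":0,"wz":-25,"dx":0,"dy":0,"dz":0,"fingers":8.5},{"wx":0,"wy":0,"wz":-25,"dx":0,"dy":0,"dz":0,"fingers":8.5},{"wx":0,"wy":0,"wz":-17,"dx":0,"dy":0,"dz":0,"fingers":8.5},{"wx":0,"wy":0,"wz":-15,"dx":0,"dy":0,"dz":-3,"fingers":8.5},{"wx":0,"wy":0,"wz":-15,"dx":0,"dy":0,"dz":-8,"fingers":8.5},{"wx":0,"wy":0,"wz":-15,"dx":0,"dy":0,"dz":-12,"fingers":8.5},{"wx":0,"wy":0,"wz":-15,"dx":0,"dy":0,"dz":-12,"fingers":8.5}])

```text
t: 15.1
position: [558.9, 89.9, 183.5]
ee_rot: [[-0.423, 0.906, 0.008], [0.906, 0.423, 0.0], [-0.003, 0.007, -1.0]]
contact_force: [0.6, -0.3, -0.1]
gripper_width: 85.2
```

```bash
python3 - <<'E'
from m import *
for i in range(3): b=get_image("side"); print(tilt(b))
c=np.array([0.,0,52])
B=cv2.resize(b["frame"][165:285,240:400],None,fx=5,fy=5,interpolation=cv2.INTER_CUBIC)
cv2.imwrite("pics/s6.png",B)
s=observe(); print(s['joint_pos'].round(1))
E
```

```text
(array([ 0.0101, -0.0085, -0.0129,  0.0025]), array([ 3.e-04, -9.e-04,  1.e+00]), array([592.8, -59.6]), 2874)
(array([ 0.0116, -0.0098, -0.0149,  0.0028]), array([ 3.e-04, -1.e-03,  1.e+00]), array([591.8, -59.7]), 2857)
(array([ 0.0108, -0.0098, -0.0144,  0.0023]), array([ 2.e-04, -8.e-04,  1.e+00]), array([591.5, -60.2]), 2870)
[ 1.7 22.7 -8.1 59.2 -0.  66.7]
```

View pics/s6.png

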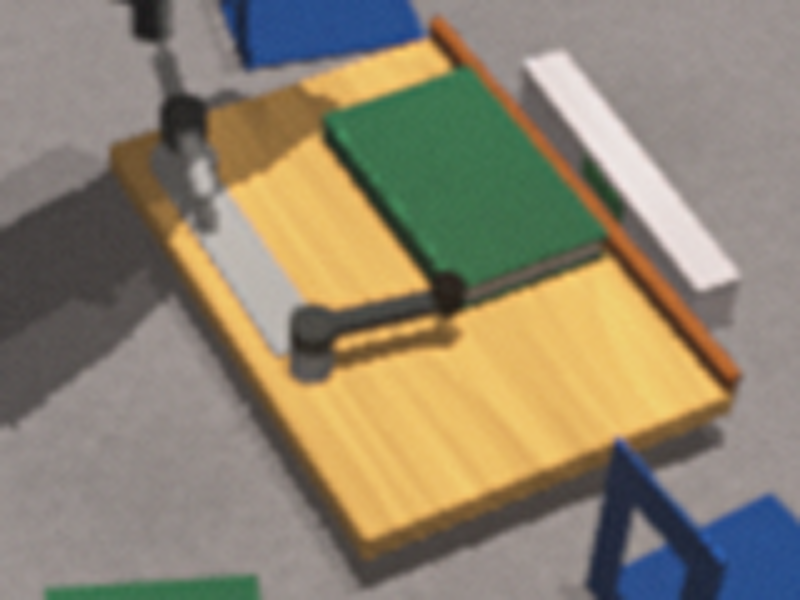

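The side crop shows the bar from (165,55) to (207,225) and the hub at (184,115). The lever pivot is at (312,322) and the grip at (449,285), with the book still in place. I'll compute the angles on the flat plane.

```bash
python3 - <<'E'
from m import *
S=np.load("sideB.npy",allow_pickle=True).item()
s=lambda x,y:(240+x/5-.4,165+y/5-.4)
q=lambda p,h: ray(S,*s(*p),np.array([0,0,52.]),h)
a,b=q((165,55),37),q((207,225),37); hub=q((184,100),50); print("bar",a,b,np.degrees(np.arctan2(*(b-a)[[1,0]])),np.linalg.norm(b-a),hub)
p,t=q((312,318),40),q((449,278),44); print(p,t,np.linalg.norm(t-p),np.degrees(np.arctan2(*(t-p)[[1,0]])))
bk=q((460,300),20); print("book corner",bk, q((328,120),22), q((465,287),22))
# bar angle check with initial side picks
E
```

```text
bar [590.87487618 144.17104764  89.        ] [507.24562697  18.35052788  89.        ] -123.61083339935773 151.07830591510935 [561.4845942   95.37288805 102.        ]
[497.56506285 -76.95633129  92.        ] [ 572.58598927 -111.65832146   96.        ] 82.75486404864874 -24.823568545275794
book corner [ 582.13073268 -113.85357769   72.        ] [633.84304383  42.63449978  74.        ] [ 590.29324171 -110.15123533   74.        ]
```

>>> drive_tool(deltas=[{"wx":0,"wy":0,"wz":-5,"dx":-2,"dy":-1,"dz":0,"fingers":0},{"wx":0,"wy":0,"wz":-12,"dx":-6,"dy":-3,"dz":0,"fingers":0},{"wx":0,"wy":0,"wz":-20,"dx":-10,"dy":-5.2,"dz":0,"fingers":0},{"wx":0,"wy":0,"wz":-29,"dx":-13,"dy":-6.8,"dz":0,"fingers":0},{"wx":0,"wy":0,"wz":-39,"dx":-13.7,"dy":-7.2,"dz":0,"fingers":0},{"wx":0,"wy":0,"wz":-39,"dx":-13.7,"dy":-7.2,"dz":0,"fingers":0},{"wx":0,"wy":0,"wz":-39,"dx":-13.7,"dy":-7.2,"dz":3,"fingers":0},{"wx":0,"wy":0,"wz":-39,"dx":-13.7,"dy":-7.2,"dz":6.5,"fingers":0},{"wx":0,"wy":0,"wz":-39,"dx":-13.7,"dy":-7.2,"dz":9,"fingers":0},{"wx":0,"wy":0,"wz":-39,"dx":-13.7,"dy":-7.2,"dz":9,"fingers":0}])

```text
t: 16.5
position: [547.4, -63.7, 87.3]
ee_rot: [[-0.899, 0.439, -0.005], [0.439, 0.899, 0.001], [0.005, -0.001, -1.0]]
contact_force: [-0.3, 0.3, 0.7]
gripper_width: -0.1
```

```bash
python3 - <<'E'
from m import *
b=get_image("side"); print(tilt(b))
cv2.imwrite("pics/s7.png",cv2.resize(b["frame"][165:285,240:400],None,fx=5,fy=5,interpolation=cv2.INTER_CUBIC))
E
```

```text
(array([ 0.0129, -0.0144, -0.0193,  0.001 ]), array([ 3.e-04, -9.e-04,  1.e+00]), array([592.3, -59.7]), 2360)
```

View pics/s7.png

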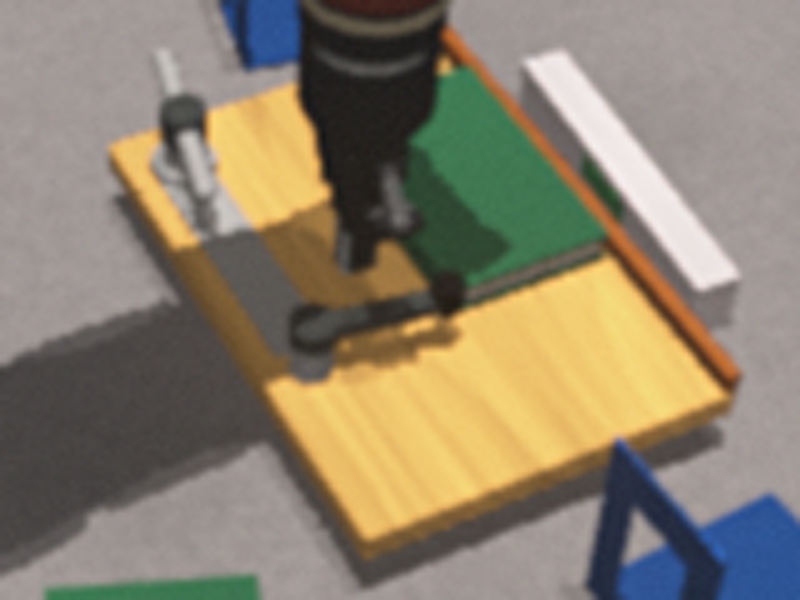

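The closed fingers hang at crop (355,262), left of the lever and over bare board, clear of the book. I descend and sweep the lever around its pivot.

>>> drive_tool(deltas=[{"wx":0,"wy":0,"wz":0,"dx":0,"dy":0,"dz":1.2,"fingers":0},{"wx":0,"wy":0,"wz":0,"dx":0,"dy":0,"dz":2.2,"fingers":0},{"wx":0,"wy":0,"wz":0,"dx":-0.6,"dy":-1.2,"dz":2.2,"fingers":0},{"wx":0,"wy":0,"wz":10,"dx":-0.9,"dy":-2.1,"dz":2.2,"fingers":0},{"wx":0,"wy":0,"wz":20,"dx":-1.0,"dy":-3.0,"dz":2.2,"fingers":0},{"wx":0,"wy":0,"wz":30,"dx":-1.0,"dy":-4.0,"dz":2.2,"fingers":0},{"wx":0,"wy":0,"wz":40,"dx":-0.8,"dy":-4.9,"dz":2.2,"fingers":0},{"wx":0,"wy":0,"wz":50,"dx":-0.4,"dy":-5.8,"dz":2.2,"fingers":0},{"wx":0,"wy":0,"wz":60,"dx":0.1,"dy":-6.6,"dz":2.2,"fingers":0},{"wx":0,"wy":0,"wz":67,"dx":0.5,"dy":-7.1,"dz":2.2,"fingers":0},{"wx":0,"wy":0,"wz":70,"dx":0.7,"dy":-7.3,"dz":2.2,"fingers":0},{"wx":0,"wy":0,"wz":70,"dx":0.7,"dy":-7.3,"dz":2.2,"fingers":0}])

```text
t: 18.05
position: [511.5, -128.6, 67.8]
ee_rot: [[0.103, 0.995, 0.001], [0.995, -0.103, -0.001], [-0.001, 0.001, -1.0]]
contact_force: [0.9, -0.2, 0.6]
gripper_width: 0.0
```

```bash
python3 - <<'E'
from m import *
s=observe(); print(s['contact_force'],s['position'])
b=get_image("side"); print(tilt(b)); np.save("sideC.npy",b,allow_pickle=True)
# dark lever pixels by height above the board
W=cloud(b); g=b["frame"].max(2)
m=(g<90)&(W[...,2]>72)&(W[...,2]<100)&(np.hypot(W[...,0]-497,W[...,1]+76)<100)
P=W[m]; 
d=np.hypot(P[:,0]-497,P[:,1]+76); a=np.degrees(np.arctan2(P[:,1]+76,P[:,0]-497))
f=d>45; print(m.sum(),np.c_[d[f],a[f],P[f,2]].round()[::6].tolist())
E
```

```text
[ 0.89507242 -0.18809547  0.5521325 ] [ 511.52495706 -128.64293837   67.82349861]
(array([ 0.0129, -0.0115, -0.0171,  0.0028]), array([ 2.e-04, -8.e-04,  1.e+00]), array([592.2, -60.7]), 2194)
209 [[95.0, -16.0, 73.0], [64.0, -80.0, 98.0], [53.0, -87.0, 92.0], [46.0, -105.0, 92.0], [54.0, -89.0, 90.0], [65.0, -76.0, 86.0], [57.0, -96.0, 93.0], [66.0, -82.0, 88.0], [60.0, -98.0, 94.0], [66.0, -81.0, 83.0], [65.0, -102.0, 97.0], [65.0, -79.0, 76.0], [67.0, -100.0, 93.0], [55.0, -104.0, 80.0], [79.0, -94.0, 95.0], [81.0, -100.0, 99.0], [76.0, -102.0, 91.0], [86.0, -103.0, 99.0], [91.0, -101.0, 98.0], [93.0, -101.0, 96.0], [93.0, -102.0, 92.0], [91.0, -100.0, 84.0]]
```

The grip is seen at about -100°, so the lock is near its stop. A small extra push, then I back off, lift and move away.

>>> drive_tool(deltas=[{"wx":0,"wy":0,"wz":0,"dx":0,"dy":-0.3,"dz":0,"fingers":0},{"wx":0,"wy":0,"wz":0,"dx":0,"dy":-0.3,"dz":0,"fingers":0}])

```text
t: 18.35
position: [509.7, -127.9, 67.8]
ee_rot: [[0.101, 0.995, 0.003], [0.995, -0.101, -0.001], [-0.001, 0.003, -1.0]]
contact_force: [5.5, -2.7, -1.6]
gripper_width: 0.5
```

>>> drive_tool(deltas=[{"wx":0,"wy":0,"wz":0,"dx":0,"dy":1,"dz":0,"fingers":0},{"wx":0,"wy":0,"wz":0,"dx":0,"dy":2,"dz":-1,"fingers":0},{"wx":0,"wy":0,"wz":0,"dx":0,"dy":2,"dz":-5,"fingers":0},{"wx":0,"wy":0,"wz":0,"dx":0,"dy":2,"dz":-10,"fingers":0},{"wx":0,"wy":0,"wz":0,"dx":0,"dy":2,"dz":-15,"fingers":0},{"wx":0,"wy":0,"wz":0,"dx":-4,"dy":-3,"dz":-18,"fingers":0},{"wx":0,"wy":0,"wz":0,"dx":-10,"dy":-8,"dz":-18,"fingers":0},{"wx":0,"wy":0,"wz":0,"dx":-16,"dy":-12,"dz":-18,"fingers":0},{"wx":0,"wy":0,"wz":0,"dx":-22,"dy":-14,"dz":-18,"fingers":0},{"wx":0,"wy":0,"wz":0,"dx":-24,"dy":-14,"dz":-18,"fingers":0},{"wx":0,"wy":0,"wz":0,"dx":-24,"dy":-14,"dz":-18,"fingers":0}])

```text
t: 19.73
position: [343.1, -354.5, 247.1]
ee_rot: [[0.106, 0.994, -0.001], [0.994, -0.106, -0.0], [-0.0, -0.001, -1.0]]
contact_force: [0.1, 0.6, -0.5]
gripper_width: 0.2
```

```bash
python3 - <<'E'
from m import *
for i in range(3): b=get_image("side"); print(tilt(b))
a=get_image("top"); print(tilt(a)); a0=np.load("top.npy",allow_pickle=True).item()
A=cv2.resize(a["frame"][150:240,230:370],None,fx=4,fy=4,interpolation=cv2.INTER_CUBIC)
B=cv2.resize(b["frame"][175:285,240:380],None,fx=2,fy=2,interpolation=cv2.INTER_CUBIC); 
cv2.imwrite("pics/f.png",np.vstack([A,cv2.copyMakeBorder(B,0,0,0,280,cv2.BORDER_CONSTANT)]))
# dark lever in the top view
W=cloud(a); g=a["frame"].max(2); m=(g<100)&(W[...,2]>72)&(W[...,2]<110)&(np.hypot(W[...,0]-497,W[...,1]+76)<100)
P=W[m]; d=np.hypot(P[:,0]-497,P[:,1]+76); f=(d>50)&(d<95); print(f.sum(),np.median(P[f],0))
# bystanders: colour changes outside the stand and the arm
print("moved px", [(cv2.absdiff(a["frame"],a0["frame"]).max(2)[y0:y1,x0:x1]>60).sum() for x0,x1,y0,y1 in((205,255,115,165),(350,390,165,215),(90,170,205,265),(170,190,235,300),(275,340,120,153),(400,470,195,250))])
s=observe(); print(s['t'],s['position'],s['contact_force'])
E
```

```text
(array([ 0.012 , -0.0041, -0.0107,  0.0067]), array([ 1.e-04, -1.e-03,  1.e+00]), array([589.9, -60.1]), 2261)
(array([ 0.0097, -0.0045, -0.0096,  0.0047]), array([ 0.   , -0.001,  1.   ]), array([591. , -59.7]), 2247)
(array([ 0.0111, -0.0047, -0.0107,  0.0057]), array([ 1.e-04, -9.e-04,  1.e+00]), array([591. , -60.8]), 2214)
(array([ 0.0073, -0.0019, -0.0061,  0.0045]), array([-1.1e-03,  4.0e-04,  1.0e+00]), array([593.9, -60.7]), 1770)
48 [ 487.36495485 -151.49797991   96.06519329]
moved px [np.int64(0), np.int64(2), np.int64(0), np.int64(75), np.int64(8), np.int64(1003)]
19.925 [ 344.75531083 -350.72896966  247.21578585] [ 0.48305725 -0.1128626   0.1265525 ]
```

View pics/f.png

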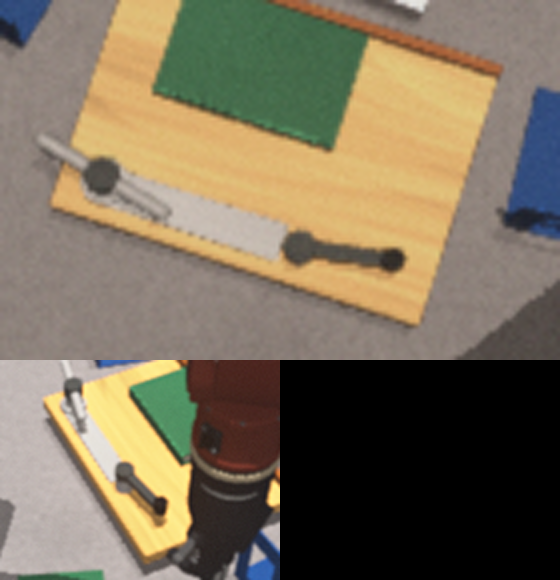

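The last picture shows the lever from pivot (298,246) to grip (392,260), at about -98.5°, which is its stop at 1.4 rad. The bar is at about -121°, roughly 40–50° past flat. The book is on the board and the arm is clear, so I hand in.

```bash
python3 -c "
from station import *
print(job_done())"
```

```text
the job is handed in; nothing more can be done
None
```

I turned the T-bar until the stand sat flat plus about an eighth of a turn, then swung the locking lever to its stop. I handed the job in at about 20 s of the 54 s; no verdict is reported.

**T-bar:** I pushed it with the open fingers either side of the hub, in two strokes of about 272° in all. That came out at an estimated 50–64° past flat, close to the 67° limit, so I turned it back about 14°. By the final picture the net turn is about 258°, roughly 36–50° past flat.

**Tilt:** The readings fell by about 0.065 rad and then stopped changing, which is how I judged the stand flat. They levelled off at 0.011 rad in the side view and 0.005–0.007 in the top view, not zero. I took that as camera bias, because the two views disagree by about as much. The force on each foot could not be measured, so that all four carry weight is inferred from the level-off.

**Locking lever:** The final picture shows it at about 1.4 rad, and a last small push met a firm stop at about 6 N.

**Stand and book:** The measured centre of the stand changed by only a few mm, and the book is still on it.

**Bystanders:** The picture check around both bookends, the books on the left and the level showed almost no change from the start. It did flag changes at the pin tray and slightly at the screwdriver. I put those down to the arm or its shadow, since it never went low near either, but I did not confirm it with another picture.

**Slip:** One move between strokes had a wrong sign. It put the gripper about 90 mm from where I meant, high up and clear of everything.

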